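# Free the indexing turntable of a chocolate moulding bench

### The job

The mould turntable is to be turned by a colleague: take the black-handled turning peg out of its white rest, put it fully home and upright in the brass socket on the turntable's rim, and let go of it. Then grip the red knob of the sprung index plunger, pull it straight up, fully back to its stop so that its pin is clear of the seat hole, and finish while still holding it there. Do not turn the turntable yourself, and leave the pods, jars, bowl, spatula and spare mould where they are.

Things in the scene. Friction and masses are not known exactly. Their poses are not given: they have to be found in the camera images.
- peg_grip (a point): Centre of the turning peg's black plastic handle (24 diameter, 76 long); z runs up the peg. The loose peg (about 150 g) starts upright in the rest. From this point: handle top 38 above; round steel collar (30 diameter, 6 thick) from 38 to 44 below; bare steel spigot 12 diameter from 44 to 84 below, its last 6 tapering to a 6 diameter end. Fully home in the socket, the collar lies on the socket's top face and this point is 44 above that face.
- peg: The turning peg as a whole: origin at the spigot's lower end, z up the peg, 84 below peg_grip.
- rest: White plastic block 70 x 70 x 45 high, fixed to the table, origin at the centre of its underside, with an upright 16 diameter through hole in its middle. At the start the peg's spigot stands in it with the collar on its top; the peg must be lifted at least 40 to come free.
- socket (a point): Centre of the mouth of the brass socket's hole, on the top face of a brass block 50 x 50 x 30 thick on the rim of the turntable, about 72 above the table. The hole is upright, goes right through, 16 diameter with a small chamfer. It lies 120 from the turntable's axis, diametrically opposite the plunger. The white mould on the turntable between them rises 14 above this face.
- knob (a point): Centre of the index plunger's red round plastic knob (28 diameter, 30 tall, upright axis), 150 above the table at the start, 240 from socket. It stands over an aluminium barrel (26 diameter, its top 25 below this point) on a blue bracket whose arm (40 wide, top face 45 below this point) reaches outward from the turntable. It moves straight up only.
- plunger (a joint): How far the index plunger is pulled up, in m: 0 = pin seated in the turntable, 0.020 = at its stop. The pin clears the seat hole at 0.012. A spring pulls it back: about 5 N at 0, 12 N at the stop.
- seat (a point): Centre of the mouth of the seat hole (13 diameter, 12 deep) in the steel lug on the turntable's rim, directly below the knob; the plunger's 10 diameter pin sits in it at the start.
- disc (a joint): Angle of the turntable (200 diameter disc) about its upright axis, rad, 0 at the start. The seated pin locks it (play 0.01 either way); with the plunger pulled it turns with light friction (about 0.25 N m).
- pod_yellow: Bystander, loose, leave alone: yellow ribbed cacao pod, 170 long, 80 thick, lying (mm); origin at the centre of its underside.
- pod_orange: Bystander, loose, leave alone: orange ribbed cacao pod, 150 long, 74 thick, lying (mm); origin at the centre of its underside.
- jar_nibs: Bystander, loose, leave alone: dark brown jar with green cap, 90 diameter, 140 tall (mm); origin at the centre of its underside.
- jar_sugar: Bystander, loose, leave alone: cream jar with steel cap, 90 diameter, 150 tall (mm); origin at the centre of its underside.
- spatula: Bystander, loose, leave alone: spatula with wooden handle, about 280 long, lying on the table (mm); origin at the centre of its underside.
- spare_mould: Bystander, loose, leave alone: clear chocolate mould 130 x 90 x 22 lying on the table (mm); origin at the centre of its underside.
- nib_bowl: Bystander, loose, leave alone: white bowl of cocoa nibs, 132 diameter, 50 tall (mm); origin at the centre of its underside.
Not all that is in view belongs to the job. What is shaped like the peg but blue or purple is not meant.

How it is judged (in metres and radians):
On the way, in this order (a step that is already met when the one before it is completed fails the run):
1. the peg is fully home in the socket, upright and let go, the plunger still seated (horizontal distance between peg_grip and socket below 0.006 m and z of peg_grip in the frame of socket between 0.04 and 0.0475 m and angle between peg_grip's own z axis and vertical below 0.08 rad and contact force between the fingers and peg below 0.1 N and value of joint disc between -0.06 and 0.06 rad and value of joint plunger below 0.006 m), for 0.3 s.
2. the fingers have pulled the plunger fully back, the peg still in the socket (horizontal distance between peg_grip and socket below 0.006 m and z of peg_grip in the frame of socket between 0.04 and 0.0475 m and angle between peg_grip's own z axis and vertical below 0.08 rad and contact force between the fingers and peg below 0.1 N and value of joint plunger above 0.016 m and contact force between the fingers and plunger above 2 N and contact force between peg and plunger below 0.1 N), for 0.2 s.
At the end, for the whole second after the job is handed in: Peg home in the socket, let go, at rest: axis within 6 mm, collar within 3.5 mm of the face, tilt under 0.08 rad; plunger held up at least 16 of 20 mm by the fingers (over 2 N, not propped on the peg), still; turntable within 0.06 rad of its start (all of step 2 and value of joint disc between -0.06 and 0.06 rad and velocity of joint plunger between -0.01 and 0.01 m/s and linear speed of peg below 0.02 m/s); the arm keeps its last pose, push and grip.
It fails at once if a bystander is moved by more than 20 mm (distance of any of pod_yellow, pod_orange, jar_nibs, jar_sugar, spatula, spare_mould, nib_bowl from where it was at the start of the episode above 0.02 m).
It fails at once if the turntable is turned by more than 0.1 rad (value of joint disc above 0.1 rad or value of joint disc below -0.1 rad).
It also fails if it takes over 54 s, if anything falls off the work surface, if the arm or the gripper's body presses on something with over 40 N, if the wrist force passes 120 N, or if a joint passes its speed limit or range.

### The arm

A 6-joint arm with a two-finger parallel gripper is mounted at the origin on the work surface. World frame = base frame: x ahead of the robot, y to its left, z up, the work surface at z = 0. Lengths are in m, angles in degrees, forces in N, time in s.
With the tool pointing down it reaches from about 0.425 to 1.125 m from the base axis. Payload 14.9 kg.
Tool frame: the origin (TCP) lies between the finger pads; the fingertips stand 25 mm ahead of it and the grasp point (between the pads) lies 6 mm ahead of it (env.tcp_to_tips is the distance from the TCP to the fingertips, in m); z points along the fingers, y is the direction in which the jaws open and shut (so a half turn about z gives the same grasp; the last joint's range is limited). The gripper opens to 91 mm and grips with 3 to 60 N. Pads are 32 mm wide; open, the fingers measure 118 mm over their backs; the gripper's body (76 mm by 178 mm) begins 60 mm behind the grasp point.
Start: joints at [71.431, 21.709, 99.362, -0, 58.929, -1.908], TCP at [0.201, 0.671, 0.239] pointing down, gripper open.
Joint ranges: [-158.91, 158.91], [-42.39, 125.64], [0.06, 152.35], [-60.88, 240.88], [17.5, 164.5], [-176.32, 176.32]. Speed limits (degrees/s): [108.29, 108.29, 136.94, 180, 180, 180].

### API

Orientations are given as [roll, pitch, yaw] about the fixed x, y, z axes, in that order (R = Rz(yaw) Ry(pitch) Rx(roll)).
In Python, from cell import env gives the robot as it stands.
- The arm moves only by the tool servo_tool, never from a script. Its argument "deltas" is a list of rows, each a list of 3 entries, a list of its own where there are three numbers: the shift along the tool's x, y, z in cm, then the turn, a rotation vector about the tool's x, y, z in degrees, then the closure in counts, from 0 (fully open) to 255 (shut). In form: [[[dx, dy, dz], [wx, wy, wz], fingers], ...]. A call has 1 to 8 rows; each row is the pose to reach, as a shift and turn from the pose commanded when the call began, along the tool's axes at that moment; what a row does not reach only later rows make up. A row lasts 1/12 s, in which the tool goes at most 41.7 mm and 7.16 degrees, less where a joint would pass 70% of its speed; a pose out of reach is approached as far as the arm can. A call with a gripper value outside its range is refused whole. The fingers move at their own pace and stop on an object; "newtons" is the grip in N (left out, the last holds). Time passes only in rows, so rows that repeat a pose let the fingers close. It gives the time, the measured TCP pose, the force and the opening at its end, in the units of the state.
- env.read_state(): the state, without advancing time (a new reading comes with each control period).
- env.read_camera(name): name is "side" or "top" or "wrist"; returns the picture (384x512x3 uint8, blue, green, red); there is no depth.
- env.get_calibration(name): a dict with "fx", "fy", "cx", "cy" (pixels), "rvec" (rotation vector, rad) and "tvec" (3), from world to camera coordinates, as OpenCV has them. Camera axes: x right, y down, z forward; pixel columns grow to the right and rows downward; lengths in m; the calibration is good to about 2 mm. A picture is of the moment at which its call begins: read the wrist's pose just before it. get_calibration takes no time and is no camera call; for the wrist camera it gives the pose at the moment of the call.
- env.finish_job(): hands the job in, once; it reports no verdict.
The state is a dict: "t": time; "joint_pos": joint angles; "qd": joint speeds; "tau": joint torques, N m; "tcp_pos": TCP position; "ee_rot": TCP orientation; "ft_force": force on the tool from outside, world axes, zero at the start; "wrist_torque": the same for the moment, N m; "opening": finger opening in m.
Only numpy, scipy, OpenCV 4.12 (cv2) and the standard library are available. Lean on these libraries where they do the work, as an engineer would, in place of code of your own. Each camera call takes 0.05 s, during which the arm holds its last target. There are 200 camera calls.

## Working session

There is one attempt and no reset: what is moved stays moved. The work goes in short steps, Python scripts to look and compute and a tool call to move; the robot and the scene stay as the last step left them, time stands still between calls to the robot, and variables do not carry over. Pictures are saved under pics/ and viewed, about 8 in all and at most 12, crops included, and the job is handed in when it is done.

Besides the shell and the picture viewer there is one more tool, called as a command line: name --argument value ..., lists and objects as JSON in quotes. servo_tool: Moves the arm, as the interface text tells. Its arguments: {"type":"object","properties":{"deltas":{"type":"array"},"newtons":{"type":"number"}},"required":["deltas"]}

```bash
ls; mkdir -p pics
cat > h.py <<'E'
import numpy as np, cv2
from cell import env
def cal(n):
    c=env.get_calibration(n); R,_=cv2.Rodrigues(np.array(c["rvec"],float))
    K=np.array([[c["fx"],0,c["cx"]],[0,c["fy"],c["cy"]],[0,0,1]]); return K,R,np.array(c["tvec"],float).ravel()
def ray(C,p):
    K,R,t=C; d=R.T@np.linalg.inv(K)@np.array([p[0],p[1],1.]); return -R.T@t,d/np.linalg.norm(d)
def onz(C,p,z):
    o,d=ray(C,p); return o+d*(z-o[2])/d[2]
def proj(C,P):
    K,R,t=C; q=K@(R@np.array(P,float)+t); return q[:2]/q[2]
def tri(Cs,ps):
    A=np.zeros((3,3));b=np.zeros(3)
    for C,p in zip(Cs,ps):
        o,d=ray(C,p);M=np.eye(3)-np.outer(d,d);A+=M;b+=M@o
    return np.linalg.solve(A,b)
E
python3 - <<'E'
from h import *
for n in("top","side"):
    im=env.read_camera(n); cv2.imwrite(f"pics/{n}0.png",im); np.save(f"pics/{n}0.npy",im)
    C=cal(n); print(n,C[0][0,0],-C[1].T@C[2])
print(env.read_state())
a=cv2.imread("pics/top0.png");b=cv2.imread("pics/side0.png")
E
```

```text
pics
top 473.27451255093297 [ 0.18885789 -0.0315135   1.69412025]
side 462.75828360813506 [-0.07551887 -0.73358449  0.97844559]
{'t': 0.1, 'joint_pos': array([ 7.14308367e+01,  2.17354556e+01,  9.93902860e+01, -6.66972222e-04,
        5.89287598e+01, -1.90769373e+00]), 'qd': array([-0.04647425, -0.14140842, -0.10053742, -0.01395868, -0.04610756,
       -0.06182374]), 'tau': array([ 2.47621065e-04, -7.65037107e+01, -4.35289800e+01,  6.52687415e-02,
        3.98569484e-02, -4.18918864e-05]), 'tcp_pos': array([0.20060693, 0.67031385, 0.23837159]), 'ee_rot': array([-1.79945510e+02, -1.24368570e-03,  1.63338874e+02]), 'ft_force': array([-0.62137732,  0.42048816, -0.03030128]), 'wrist_torque': array([-0.0216652 ,  0.02232035, -0.02212848]), 'opening': 0.09110788740244058}
```

View pics/top0.png

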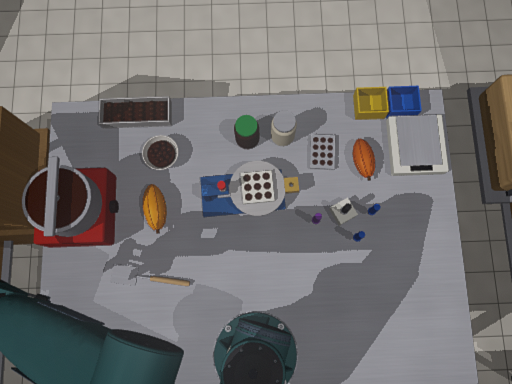

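View pics/side0.png

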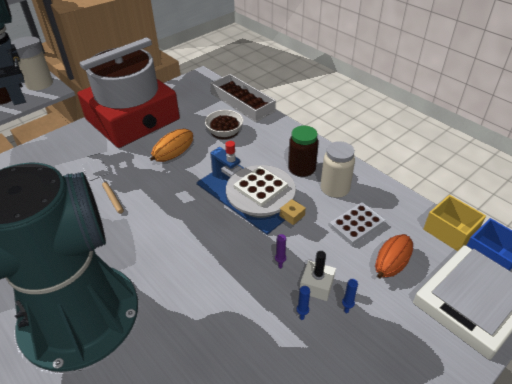

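The top view shows the peg at about (347,208) in its white rest, with purple and blue decoys around it. The red knob is at (221,185) and the brass socket at (291,184). In the side view the peg is at (320,265), the knob at (231,148) and the socket at (292,211).

```bash
cat > m.py <<'E'
from h import *
T=np.load("pics/top0.npy");S=np.load("pics/side0.npy");ct,cs=cal("top"),cal("side")
def mask(im,box,f):
    x0,y0,x1,y1=box;h=cv2.cvtColor(im,cv2.COLOR_BGR2HSV).astype(int);m=np.zeros(im.shape[:2],np.uint8)
    m[y0:y1,x0:x1]=f(h[...,0],h[...,1],h[...,2])[y0:y1,x0:x1]
    n,l,st,ce=cv2.connectedComponentsWithStats(m)
    k=1+np.argmax(st[1:,4]); return ce[k],st[k]
red=lambda h,s,v:((h<8)|(h>172))&(s>140)&(v>80)
blk=lambda h,s,v:(v<45)
br=lambda h,s,v:(h>14)&(h<28)&(s>120)&(v>90)
for nm,f,bt,bs in[("knob",red,(205,170,235,200),(218,135,245,165)),("handle",blk,(335,195,360,220),(305,245,335,282)),("brass",br,(280,172,305,196),(278,196,310,226))]:
    a,sa=mask(T,bt,f);b,sb=mask(S,bs,f); print(nm,a,sa,b,sb,"tri",tri([ct,cs],[a,b]).round(4))
    z={"knob":.15,"handle":.089,"brass":.072}[nm]; print("  onz",onz(ct,a,z).round(4),onz(cs,b,z).round(4))
c=np.hstack([cv2.resize(T[160:235,200:310],None,fx=4,fy=4,interpolation=2),cv2.resize(T[175:250,300:385],None,fx=4,fy=4,interpolation=2)])
d=np.hstack([cv2.resize(S[135:210,205:310],None,fx=4,fy=4,interpolation=2),cv2.resize(S[230:305,270:355],None,fx=4,fy=4,interpolation=2)])
w=min(c.shape[1],d.shape[1]);cv2.imwrite("pics/crop0.png",np.vstack([c[:,:w],d[:,:w]]))
E
python3 m.py
```

```text
knob [221.03703704 184.64814815] [217 181   9   9  54] [229.81818182 146.77777778] [226 141   9  13  99] tri [0.5622 0.0937 0.1475]
  onz [0.5617 0.0934 0.15  ] [0.5601 0.0913 0.15  ]
handle [345.8125     208.20833333] [342 204   9   9  48] [319.43005181 263.8134715 ] [314 252  11  25 193] tri [ 0.4788 -0.3312  0.0852]
  onz [ 0.4776 -0.3302  0.089 ] [ 0.4769 -0.3331  0.089 ]
brass [291.11363636 184.13068182] [284 177  15  15 176] [292.30079156 211.45118734] [281 200  24  24 379] tri [ 0.5773 -0.148   0.054 ]
  onz [ 0.5736 -0.1471  0.072 ] [ 0.5639 -0.1591  0.072 ]
```

View pics/crop0.png

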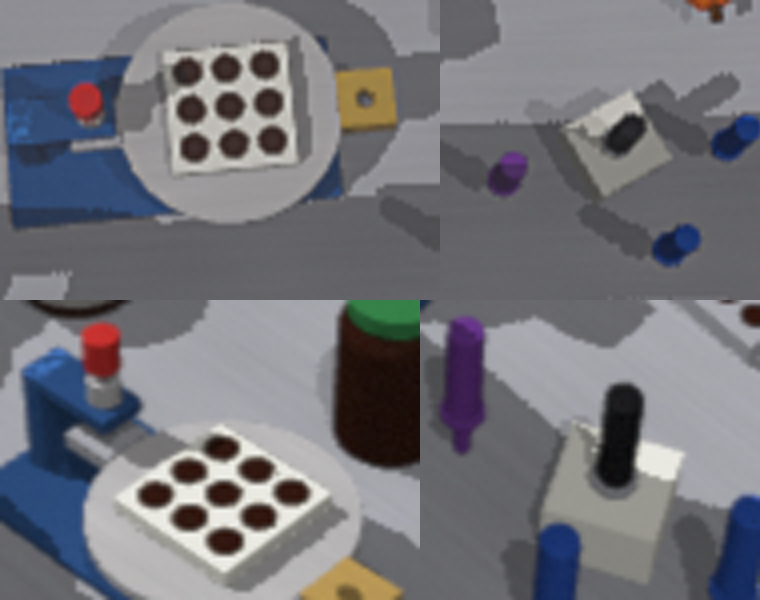

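Both views agree: knob (0.561, 0.093, 0.15), socket (0.574, -0.147), peg (0.478, -0.331, 0.087). The knob–socket distance comes to 0.240, as given.

```bash
cat >> h.py <<'E'
from scipy.spatial.transform import Rotation as Ro
def D(p,yaw,frm=None):
    """tool-axes deltas (cm, deg) from measured or given pose (xyz,yaw) to p/yaw, tool down"""
    s=env.read_state(); q,r=frm if frm else (s["tcp_pos"],s["ee_rot"])
    R=Ro.from_euler("xyz",[180,0,r] if np.isscalar(r) else r,degrees=True); G=Ro.from_euler("xyz",[180,0,yaw],degrees=True)
    print((R.inv().apply(np.array(p)-q)*100).round(2),(R.inv()*G).as_rotvec(degrees=True).round(2))
E
python3 -c "
from h import *
a=([.40,.40,.28],125);b=([.50,.12,.28],90);c=([.51,-.14,.26],60);d=([.478,-.331,.22],55)
D(*a);D(*b,frm=a);D(*c,frm=b);D(*d,frm=c)"
```

```text
[-26.85 -20.18  -4.14] [-5.000e-02  2.000e-02  3.834e+01]
[-28.67  -7.87  -0.  ] [ 0. -0. 35.]
[-26.   1.   2.] [ 0. -0. 30.]
[-18.14   6.78   4.  ] [ 0. -0.  5.]
```

servo_tool --deltas '[[[-26.85,-20.2,-4.1],[-0.05,0,38.3],100],[[-26.85,-20.2,-4.1],[-0.05,0,38.3],100],[[-26.85,-20.2,-4.1],[-0.05,0,38.3],100],[[-26.85,-20.2,-4.1],[-0.05,0,38.3],100],[[-26.85,-20.2,-4.1],[-0.05,0,38.3],100],[[-26.85,-20.2,-4.1],[-0.05,0,38.3],100],[[-26.85,-20.2,-4.1],[-0.05,0,38.3],100],[[-26.85,-20.2,-4.1],[-0.05,0,38.3],100]]' --newtons 30

```text
t: 0.77
tcp_pos: [0.3976, 0.4024, 0.2794]
ee_rot: [180.0, -0.0, 125.0]
ft_force: [1.1, 0.7, 0.9]
opening: 0.0555
```

servo_tool --deltas '[[[-28.7,-7.9,0],[0,0,35],100],[[-28.7,-7.9,0],[0,0,35],100],[[-28.7,-7.9,0],[0,0,35],100],[[-28.7,-7.9,0],[0,0,35],100],[[-28.7,-7.9,0],[0,0,35],100],[[-28.7,-7.9,0],[0,0,35],100],[[-28.7,-7.9,0],[0,0,35],100],[[-28.7,-7.9,0],[0,0,35],100]]'

```text
t: 1.43
tcp_pos: [0.4982, 0.1194, 0.2792]
ee_rot: [180.0, 0.0, 89.9]
ft_force: [-0.8, 1.0, -0.4]
opening: 0.0554
```

servo_tool --deltas '[[[-26,1,2],[0,0,30],100],[[-26,1,2],[0,0,30],100],[[-26,1,2],[0,0,30],100],[[-26,1,2],[0,0,30],100],[[-26,1,2],[0,0,30],100],[[-26,1,2],[0,0,30],100],[[-26,1,2],[0,0,30],100],[[-26,1,2],[0,0,30],100]]'

```text
t: 2.1
tcp_pos: [0.507, -0.1383, 0.2585]
ee_rot: [-180.0, -0.0, 59.9]
ft_force: [0.2, 0.6, -1.0]
opening: 0.0556
```

```bash
python3 -c "
from h import *
im=env.read_camera('wrist');C=cal('wrist');print(env.read_state()['tcp_pos'],-C[1].T@C[2],C[1][2])
cv2.imwrite('pics/w1.png',im)
for P in [(.574,-.147,.072),(.478,-.331,.127),(.5615,.0935,.165)]:print(proj(C,P))
D([.478,-.331,.20],55)"
```

```text
[ 0.50698422 -0.13676678  0.25859826] [ 0.54641396 -0.06855598  0.40357739] [-0.13990369 -0.24103077 -0.96038072]
[308.87726874 163.2499444 ]
[315.39282821 335.3089541 ]
[ 159.4439396  -104.19283254]
[-18.26   7.24   5.84] [-0.05 -0.04  4.91]
```

View pics/w1.png

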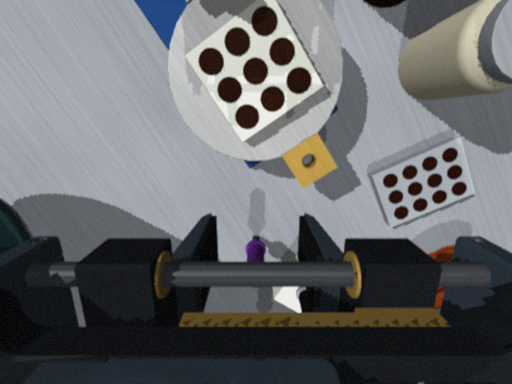

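The socket hole shows at about (308,160) against a predicted (309,163), so the calibration holds. I'll refine the socket from the hole and approach the peg.

```bash
python3 -c "
from h import *
im=cv2.imread('pics/w1.png');C=cal('wrist');h=cv2.cvtColor(im,cv2.COLOR_BGR2HSV).astype(int)
b=((h[...,0]>12)&(h[...,0]<30)&(h[...,1]>120)&(h[...,2]>100)).astype(np.uint8);b[:130]=0;b[195:]=0;b[:,:278]=0;b[:,342:]=0
c,_=cv2.findContours(b,cv2.RETR_CCOMP,cv2.CHAIN_APPROX_NONE)
for k in c:
    if cv2.contourArea(k)>20: r=cv2.minAreaRect(k);m=cv2.moments(k);print(r,m['m10']/m['m00'],m['m01']/m['m00'],onz(C,r[0],.072),onz(C,(m['m10']/m['m00'],m['m01']/m['m00']),.072))
"
```

```text
((309.7441101074219, 160.52647399902344), (39.11521530151367, 41.95298767089844), 57.528804779052734) 309.54005675616673 160.3667321545514 [ 0.57645282 -0.14453262  0.072     ] [ 0.5763254  -0.14423154  0.072     ]
((308.0000305175781, 159.5), (10.606600761413574, 13.435027122497559), 45.0) 308.03116531165307 159.840108401084 [ 0.57517516 -0.14233366  0.072     ] [ 0.57501752 -0.14272562  0.072     ]
```

servo_tool --deltas '[[[-18.2,7.2,3.8],[0,0,5],100],[[-18.2,7.2,3.8],[0,0,5],100],[[-18.2,7.2,3.8],[0,0,5],100],[[-18.2,7.2,3.8],[0,0,5],100],[[-18.2,7.2,3.8],[0,0,5],100],[[-18.2,7.2,3.8],[0,0,5],100],[[-18.2,7.2,3.8],[0,0,5],100],[[-18.2,7.2,3.8],[0,0,5],100]]'

```text
t: 2.82
tcp_pos: [0.4791, -0.3282, 0.2208]
ee_rot: [-180.0, -0.1, 55.1]
ft_force: [0.7, 0.4, 0.5]
opening: 0.0555
```

```bash
python3 -c "
from h import *
im=env.read_camera('wrist');C=cal('wrist');s=env.read_state();print(s['tcp_pos'],s['ee_rot'])
cv2.imwrite('pics/w2.png',im)
for P in [(.478,-.331,.127),(.478,-.331,.051),(*s['tcp_pos'][:2],.127)]:print(proj(C,P))"
```

```text
[ 0.47924946 -0.32798571  0.22099093] [-1.79991889e+02 -5.89668655e-02  5.51243581e+01]
[258.28777288 209.14190976]
[258.08590776 188.60821592]
[257.5398308 205.8910377]
```

View pics/w2.png

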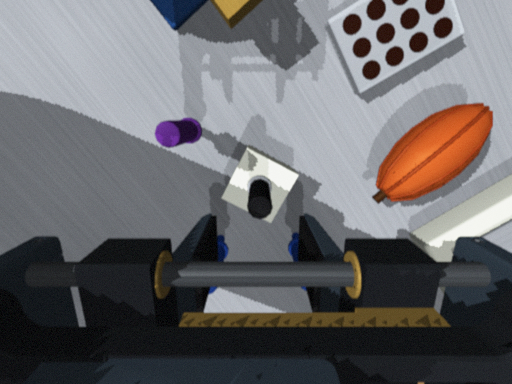

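The handle top centre sits near (260,206), with the peg between the fingers as expected; the two blue decoys are clear behind the fingers.

```bash
python3 -c "
from h import *
im=cv2.imread('pics/w2.png');C=cal('wrist');g=im.max(2);m=(g<60).astype(np.uint8);m[:165]=0;m[232:]=0;m[:,:235]=0;m[:,285:]=0
n,l,st,ce=cv2.connectedComponentsWithStats(m);k=l[206,260];print(st[k]);x,y,w,h,_=st[k]
p=(x+(w-1)/2,y+h-1-(w-1)/2);q=onz(C,p,.127);print(p,q,onz(C,(260,206),.127));D([q[0],q[1],.105],55);D([q[0],q[1],.155],55)"
```

```text
[248 180  24  39 735]
(np.float64(259.5), np.float64(206.5)) [ 0.48040388 -0.32951539  0.127     ] [ 0.48106349 -0.329379    0.127     ]
[-0.07  0.18 11.6 ] [-0.01 -0.06  0.12]
[-0.07  0.18  6.6 ] [-0.01 -0.06  0.12]
```

servo_tool --deltas '[[[-0.05,0.15,3],[0,0,0],100],[[-0.05,0.15,6],[0,0,0],100],[[-0.05,0.15,9],[0,0,0],100],[[-0.05,0.15,10.5],[0,0,0],100],[[-0.05,0.15,11.6],[0,0,0],100],[[-0.05,0.15,11.6],[0,0,0],100]]'

```text
t: 3.37
tcp_pos: [0.4795, -0.3291, 0.1033]
ee_rot: [-179.9, -0.1, 55.1]
ft_force: [0.2, 0.4, -0.6]
opening: 0.0554
```

servo_tool --deltas '[[[0,0,0],[0,0,0],150],[[0,0,0],[0,0,0],200],[[0,0,0],[0,0,0],220],[[0,0,0],[0,0,0],220],[[0,0,0],[0,0,0],220]]' --newtons 25

```text
t: 3.78
tcp_pos: [0.4801, -0.3311, 0.1057]
ee_rot: [179.9, -0.0, 55.0]
ft_force: [-2.0, 0.7, 0.3]
opening: 0.0249
```

```bash
python3 -c "
from h import *
s=env.read_state();print(s['tcp_pos'],s['ee_rot'],s['opening'],s['ft_force'])
im=env.read_camera('wrist')
a=env.read_camera('side')
cv2.imwrite('pics/w3.png',np.hstack([im[130:330,150:360],cv2.resize(a[190:310,250:380],(434,400))[:200*2][::1][:400] [100:300]]))
D([.575,-.145,.22],72)"
```

```text
[ 0.48009851 -0.33111362  0.10565625] [ 1.79927775e+02 -4.62286907e-02  5.50369064e+01] 0.02492368757303054 [-2.01539127  0.71781884  0.3036716 ]
[ 20.7   -2.88 -11.43] [  0.06  -0.04 -16.97]
```

View pics/w3.png

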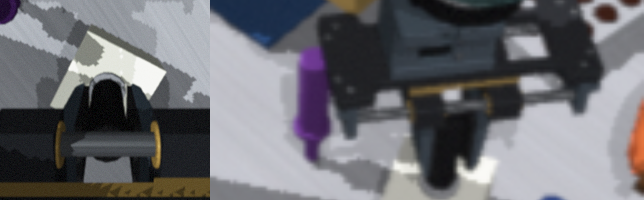

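The peg is gripped (opening 24.9 mm for a 24 mm handle). Lifting straight up.

servo_tool --deltas '[[[0,0,-1],[0,0,0],220],[[0,0,-3],[0,0,0],220],[[0,0,-5.5],[0,0,0],220],[[0,0,-8],[0,0,0],220],[[0,0,-10],[0,0,0],220],[[0,0,-11.4],[0,0,0],220],[[0,0,-11.4],[0,0,0],220],[[0,0,-11.4],[0,0,0],220]]' --newtons 35

```text
t: 4.55
tcp_pos: [0.4798, -0.3311, 0.2195]
ee_rot: [179.9, -0.0, 55.0]
ft_force: [-1.4, 0.3, -2.1]
opening: 0.0235
```

servo_tool --deltas '[[[2.5,-0.3,0],[0,0,-2],220],[[5.5,-0.7,0],[0,0,-5],220],[[8.5,-1.2,0],[0,0,-8],220],[[11.5,-1.6,0],[0,0,-11],220],[[14.5,-2,0],[0,0,-14],220],[[16,-2.3,0],[0,0,-17],220],[[17,-2.4,0],[0,0,-17],220],[[17,-2.4,0],[0,0,-17],220]]'

```text
t: 5.22
tcp_pos: [0.5575, -0.1765, 0.2179]
ee_rot: [-179.9, -0.1, 72.0]
ft_force: [0.1, -0.1, -1.6]
opening: 0.0231
```

```bash
python3 -c "
from h import *
s=env.read_state();print(s['tcp_pos'],s['ee_rot'],s['opening'],s['ft_force'])
im=env.read_camera('wrist');C=cal('wrist');cv2.imwrite('pics/w4.png',im)
S=env.read_camera('side');T=env.read_camera('top');cv2.imwrite('pics/s4.png',S);cv2.imwrite('pics/t4.png',T)
a=cv2.resize(S[110:260,230:380],(384,384),interpolation=2);cv2.imwrite('pics/v4.png',np.hstack([im[:, 100:412],a]))
print(proj(C,(.575,-.145,.072)), proj(C,s['tcp_pos']+[0,0,-.1007]),proj(cal('side'),s['tcp_pos']+[0,0,-.1007]))"
```

```text
[ 0.55754339 -0.1764666   0.21786069] [-1.79922901e+02 -5.67392927e-02  7.20388894e+01] 0.023117214279071437 [ 0.12007098 -0.06616669 -1.60034485]
[264.17080793 158.6007303 ] [257.74993878 202.57624976] [296.09316123 204.24845425]
```

View pics/v4.png

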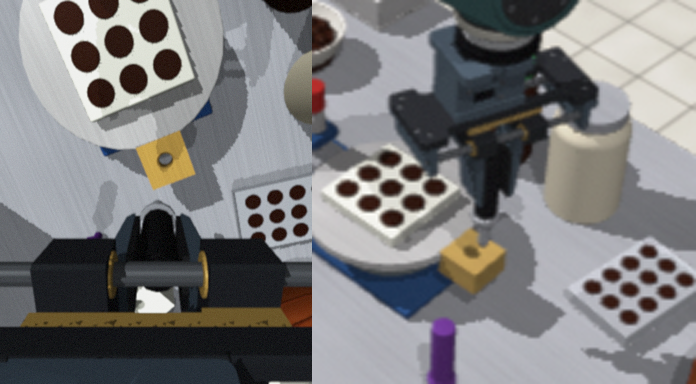

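The peg hangs straight in the grip. The hole is at (265,158) in the wrist picture, where it was predicted. Now measuring the hole and the spigot tip precisely.

```bash
python3 -c "
from h import *
im=cv2.imread('pics/w4.png');C=cal('wrist');h=cv2.cvtColor(im,cv2.COLOR_BGR2HSV).astype(int)
b=((h[...,0]>12)&(h[...,0]<30)&(h[...,1]>120)&(h[...,2]>100)).astype(np.uint8);b[:125]=0;b[192:]=0;b[:,:230]=0;b[:,300:]=0
c,_=cv2.findContours(b,cv2.RETR_CCOMP,cv2.CHAIN_APPROX_NONE)
for k in c:
    if cv2.contourArea(k)>20: r=cv2.minAreaRect(k);print(r,onz(C,r[0],.072),cv2.boundingRect(k))
P=onz(C,cv2.minAreaRect(c[0])[0],.072)
print(im[148:170,258:274,2])
S=cv2.imread('pics/s4.png');cs=cal('side');print(proj(cs,(.575,-.145,.072)))
cv2.imwrite('pics/v5.png',np.hstack([cv2.resize(S[170:230,265:325],None,fx=7,fy=7,interpolation=2),cv2.resize(im[120:200,225:305],(420,420),interpolation=2)])[:, :800])
"
```

```text
((265.7586364746094, 160.39654541015625), (45.495357513427734, 46.795223236083984), 68.19859313964844) [ 0.57587306 -0.14850803  0.072     ] (236, 131, 59, 58)
((264.7500305175781, 159.25001525878906), (14.142135620117188, 16.26345443725586), 45.0) [ 0.57521291 -0.14698984  0.072     ] (257, 152, 17, 16)
[[161 166 168 165 169 168 168 170 168 174 172 168 164 163 165 164]
 [164 164 169 167 168 167 167 167 167 170 176 171 169 163 162 162]
 [162 164 169 169 168 167 163 167 165 170 169 167 167 164 165 164]
 [163 166 167 167 164 159 151 147 151 155 160 165 164 167 167 165]
 [166 161 160 153 137 122 119 112 119 119 135 147 157 164 162 160]
 [166 158 138 112  92  88  85  81  93  89  98 114 133 152 161 166]
 [171 142 107  78  73  74  70  72  78  82  82  93 117 131 148 165]
 [164 118  84  70  68  72  76  72  81  76  81  90 112 120 139 154]
 [135 100  80  73  73  71  77  80  87  88  92  99 108 113 125 145]
 [112  88  77  78  81  82  91  92  99 104 103 106 102 105 117 143]
 [ 97  77  89  86  92  97  97 103 107 107 107 108 102  92  99 147]
 [ 90  89  96  97 102 101 100 104 106 103 105 106 103  83  94 150]
 [ 90  86 100 104 102 102 100 103 100 106 106 106  92  74 102 163]
 [ 94  78  90  99 105 103 102 103 102 107 103  94  81  73 120 170]
 [103  74  74  88  99 102  95  99 102 100  94  79  76  93 130 180]
 [116  82  63  75  84  88  95  90  88  88  80  79  95 120 152 193]
 [129 105  70  57  63  69  77  72  74  79  89 100 119 144 182 196]
 [153 128  89  68  62  59  60  68  75  98 115 130 142 170 193 201]
 [180 146 116  94  87  81  85  89 104 113 136 148 166 190 200 201]
 [189 173 143 131 123 114 120 122 133 141 157 177 192 197 191 196]
 [197 185 158 146 146 143 148 146 154 163 182 194 199 196 186 191]
 [202 196 170 157 156 160 160 164 167 177 193 200 201 197 189 199]]
[291.45259325 206.64934819]
```

View pics/v5.png

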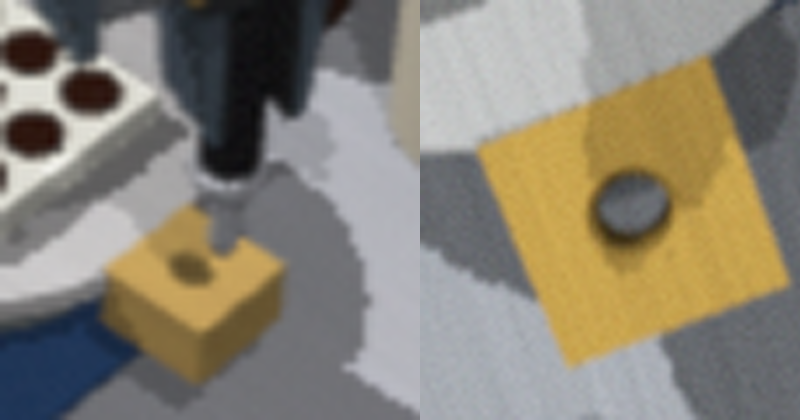

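```bash
python3 -c "
from h import *
cs=cal('side');t=np.array([.5575,-.1765,.2179])
print('hole side',onz(cs,(292.1,208.1),.072)); print('tip side',onz(cs,(297.6,205.4),t[2]-.1007+.000))
print('collar side centre', onz(cs,(265+230/7,170+182/7),t[2]-.0167-.041))
print('img axes',cs[1][0],cs[1][1]);D([.5752,-.1473,.2179],72);s=env.read_state();print(s['tcp_pos'])"
```

```text
hole side [ 0.5723869  -0.15001966  0.072     ]
tip side [ 0.55736852 -0.18204511  0.1172    ]
collar side centre [ 0.54990355 -0.18720895  0.1602    ]
img axes [ 0.73943373 -0.67309394 -0.01350191] [-0.47299833 -0.50513628 -0.72187943]
[3.53 0.77 0.05] [-0.03 -0.04 -0.06]
[ 0.55693389 -0.17848229  0.21842443]
```

servo_tool --deltas '[[[1.5,0.3,1],[0,0,0],220],[[2.7,0.5,2],[0,0,0],220],[[3.3,0.6,3],[0,0,0],220],[[3.3,0.6,3.5],[0,0,0],220],[[3.3,0.6,3.5],[0,0,0],220],[[3.3,0.6,3.5],[0,0,0],220]]'

```text
t: 5.87
tcp_pos: [0.573, -0.1486, 0.1836]
ee_rot: [-180.0, -0.0, 72.0]
ft_force: [0.8, -0.6, -0.5]
opening: 0.0236
```

```bash
python3 -c "
from h import *
S=np.mean([env.read_camera('side').astype(float) for _ in range(3)],0).astype(np.uint8);s=env.read_state();print(s['tcp_pos'],s['ee_rot'],s['ft_force'])
W=env.read_camera('wrist');np.save('pics/s6.npy',S)
cv2.imwrite('pics/v6.png',np.hstack([cv2.resize(S[170:230,260:320],None,fx=7,fy=7,interpolation=2),cv2.resize(W[100:260,180:340],(380,420),interpolation=2)]))
C=cal('side');t=s['tcp_pos']
for p in ((.5752,-.1473,.072),(*t[:2],t[2]-.1007),(*t[:2],t[2]-.0607)):
    q=proj(C,p);print(q,(q-[260,170]+.5)*7-.5)"
```

```text
[ 0.57347827 -0.14874937  0.18448896] [ 1.79946928e+02 -4.48522111e-02  7.20154785e+01] [-0.0133478   0.55213321 -0.29257773]
[292.11031223 207.05926707] [227.77218559 262.4148695 ]
[292.22599838 204.61821709] [228.58198863 245.32751964]
[292.85056022 194.01552978] [232.95392155 171.10870843]
```

View pics/v6.png

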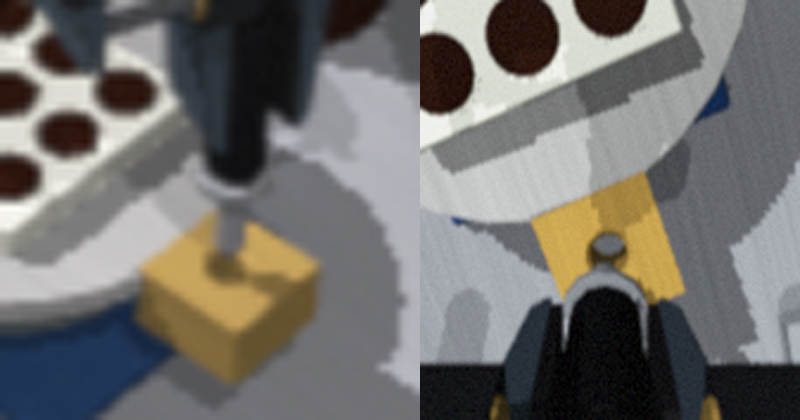

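In the side view the tip stands just above the hole, about 1.4 mm to its right; in the wrist view they line up sideways. I'll shift about 2.8 mm along tool x and 0.5 mm along y, then go in slowly and watch the force.

servo_tool --deltas '[[[0.28,0.05,0.2],[0,0,0],220],[[0.28,0.05,0.5],[0,0,0],220],[[0.28,0.05,0.9],[0,0,0],220],[[0.28,0.05,1.3],[0,0,0],220],[[0.28,0.05,1.7],[0,0,0],220],[[0.28,0.05,2.1],[0,0,0],220],[[0.28,0.05,2.4],[0,0,0],220],[[0.28,0.05,2.4],[0,0,0],220]]'

```text
t: 6.73
tcp_pos: [0.5745, -0.1457, 0.1592]
ee_rot: [-180.0, -0.0, 72.0]
ft_force: [0.2, -0.1, -2.1]
opening: 0.0234
```

The tip is 13 mm into the hole with no side force. Continuing.

servo_tool --deltas '[[[0,0,0.4],[0,0,0],220],[[0,0,0.8],[0,0,0],220],[[0,0,1.2],[0,0,0],220],[[0,0,1.6],[0,0,0],220],[[0,0,2.0],[0,0,0],220],[[0,0,2.2],[0,0,0],220],[[0,0,2.2],[0,0,0],220]]'

```text
t: 7.32
tcp_pos: [0.5745, -0.1457, 0.1374]
ee_rot: [-180.0, -0.0, 72.0]
ft_force: [0.1, -0.1, -2.6]
opening: 0.0232
```

servo_tool --deltas '[[[0,0,0.15],[0,0,0],220],[[0,0,0.3],[0,0,0],220],[[0,0,0.4],[0,0,0],220],[[0,0,0.4],[0,0,0],220]]'

```text
t: 7.65
tcp_pos: [0.5747, -0.1458, 0.1339]
ee_rot: [180.0, -0.0, 72.0]
ft_force: [-0.5, -0.3, -0.2]
opening: 0.0233
```

servo_tool --deltas '[[[0,0,0.1],[0,0,0],220],[[0,0,0.15],[0,0,0],220],[[0,0,0.15],[0,0,0],220],[[0,0,0.15],[0,0,0],220]]'

```text
t: 7.98
tcp_pos: [0.5747, -0.1458, 0.1325]
ee_rot: [180.0, -0.0, 72.0]
ft_force: [0.2, -0.1, -1.1]
opening: 0.0235
```

No hard contact yet, and the height is within a millimetre of home, so it will drop in on release. Opening.

servo_tool --deltas '[[[0,0,0],[0,0,0],175],[[0,0,0],[0,0,0],165],[[0,0,0],[0,0,0],150],[[0,0,0],[0,0,0],120],[[0,0,0],[0,0,0],100],[[0,0,0],[0,0,0],100]]'

```text
t: 8.48
tcp_pos: [0.5747, -0.1458, 0.1325]
ee_rot: [180.0, -0.0, 72.0]
ft_force: [-0.1, 1.0, 0.1]
opening: 0.054
```

servo_tool --deltas '[[[0,0,-1],[0,0,0],100],[[0,0,-3],[0,0,0],100],[[0,0,-6],[0,0,0],100],[[0,0,-9],[0,0,0],100],[[0,0,-12],[0,0,0],100],[[0,0,-12],[0,0,0],100]]'

```text
t: 8.98
tcp_pos: [0.5771, -0.1466, 0.2592]
ee_rot: [179.5, -0.1, 72.0]
ft_force: [0.6, 0.4, 1.0]
opening: 0.0553
```

```bash
python3 -c "
from h import *
S=env.read_camera('side');W=env.read_camera('wrist');s=env.read_state();print(s['tcp_pos'],s['ee_rot'],s['opening']);C=cal('side');Cw=cal('wrist')
cv2.imwrite('pics/w7.png',W)
cv2.imwrite('pics/v7.png',np.hstack([cv2.resize(S[130:230,210:310],(400,400),interpolation=2),cv2.resize(W[0:260,100:400],(400,347),interpolation=2)[:400] if 0 else cv2.resize(W[0:300,90:390],(400,400),interpolation=2)]))
for z in (.154,.078,.072): print(z,(proj(C,(.5752,-.1470,z))-[210,130])*4,(proj(Cw,(.5752,-.1470,z))-[90,0])*1.333)
k=([.561,.093,.23],105);D([.5752,-.05,.26],90);D(*k,frm=([.5752,-.05,.26],90))"
```

```text
[ 0.57518434 -0.14599232  0.25425589] [ 1.79823688e+02 -5.04690771e-02  7.20401310e+01] 0.055440517856880554
0.154 [333.29106708 220.12572043] [223.42502956 272.98444186]
0.078 [328.48694392 301.84412465] [223.1233891  247.31788789]
0.072 [328.12480652 308.00410207] [223.10514885 245.76582765]
[ 9.13 -2.96 -0.58] [  0.18  -0.02 -17.96]
[14.3  -1.42  3.  ] [  0.   0. -15.]
```

View pics/v7.png

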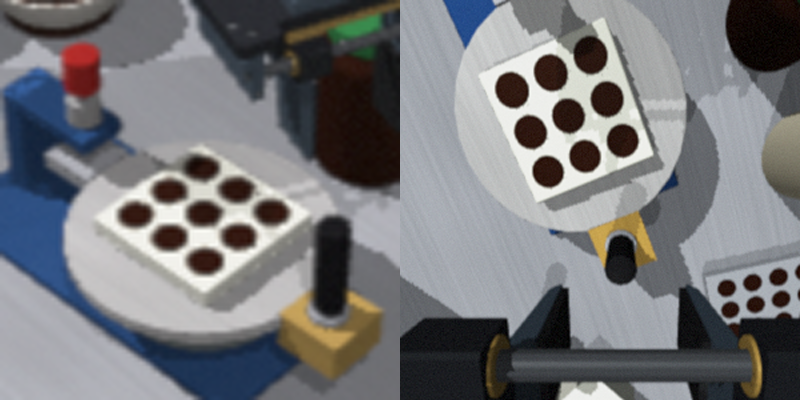

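The peg is upright with its collar on the brass; its top is at (333,220) in the crop, matching the prediction for fully home. Next, the knob.

servo_tool --deltas '[[[3,-1,0],[-0.1,0,-5],100],[[6,-2,0],[-0.1,0,-10],100],[[9.1,-3,-0.5],[-0.1,0,-16],100],[[9.1,-3,-0.5],[-0.1,0,-18],100],[[9.1,-3,-0.5],[-0.1,0,-18],100]]'

```text
t: 9.5
tcp_pos: [0.5736, -0.0487, 0.2566]
ee_rot: [180.0, -0.0, 90.3]
ft_force: [-0.2, -0.5, 0.7]
opening: 0.0556
```

servo_tool --deltas '[[[3.5,-0.4,0],[0,0,-5],100],[[7,-0.7,0],[0,0,-10],100],[[10,-1,0],[0,0,-15],100],[[10,-1,0],[0,0,-15],100],[[10,-1,0],[0,0,-15],100],[[10,-1,0],[0,0,-15],100]]'

```text
t: 10.0
tcp_pos: [0.5639, 0.0492, 0.257]
ee_rot: [179.9, 0.0, 104.9]
ft_force: [-0.5, -0.3, -0.4]
opening: 0.0555
```

```bash
python3 -c "
from h import *
W=env.read_camera('wrist');s=env.read_state();C=cal('wrist');print(s['tcp_pos'],s['ee_rot'])
cv2.imwrite('pics/w8.png',W)
h=cv2.cvtColor(W,cv2.COLOR_BGR2HSV).astype(int)
m=(((h[...,0]<8)|(h[...,0]>172))&(h[...,1]>120)&(h[...,2]>90)).astype(np.uint8)
p=proj(C,(.561,.093,.165));print('pred',p)
n,l,st,ce=cv2.connectedComponentsWithStats(m);k=1+np.argmin(np.linalg.norm(ce[1:]-p,axis=1)+1e3*(st[1:,4]<80));print(st[k],ce[k]);x,y,w,hh,_=st[k]
c=(x+(w-1)/2,y+hh-1-(w-1)/2);q=onz(C,c,.165);print(c,q,'width mm',w/C[0][0,0]*np.linalg.norm(q+C[1].T@C[2]))
D([q[0],q[1],.156],105)
cv2.imwrite('pics/v8.png',W)"
```

```text
[0.56406768 0.04892753 0.25710421] [1.79916286e+02 9.36133115e-03 1.04891009e+02]
pred [267.09875619 159.60513824]
[252 142  31  33 793] [266.66456494 158.42496847]
(np.float64(267.0), np.float64(159.0)) [0.56077442 0.09349008 0.165     ] width mm 0.027445357521742854
[ 4.39  0.81 10.11] [ 0.08  0.01 -0.11]
```

View pics/v8.png

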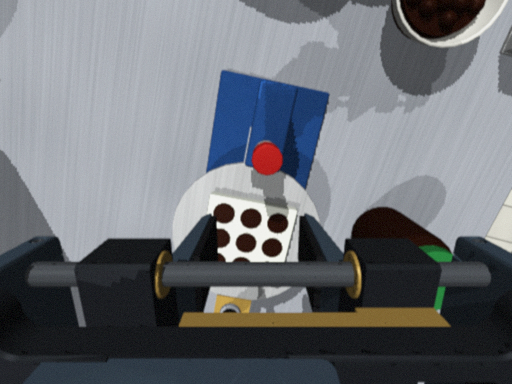

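The red knob is at (267,159), exactly as predicted, with a measured width of 27.4 mm against 28. Moving over it, then down.

servo_tool --deltas '[[[2.5,0.5,0],[0,0,0],100],[[4.4,0.8,0],[0,0,0],100],[[4.4,0.8,2],[0,0,0],100],[[4.4,0.8,4.5],[0,0,0],100],[[4.4,0.8,7],[0,0,0],100],[[4.4,0.8,9],[0,0,0],100],[[4.4,0.8,10],[0,0,0],100],[[4.4,0.8,10],[0,0,0],100]]'

```text
t: 10.72
tcp_pos: [0.5596, 0.0934, 0.1555]
ee_rot: [-179.9, -0.0, 104.9]
ft_force: [-0.1, 0.5, -0.3]
opening: 0.0549
```

servo_tool --deltas '[[[0,0,0],[0,0,0],150],[[0,0,0],[0,0,0],200],[[0,0,0],[0,0,0],220],[[0,0,0],[0,0,0],220],[[0,0,0],[0,0,0],220]]' --newtons 45

```text
t: 11.13
tcp_pos: [0.5606, 0.0945, 0.1585]
ee_rot: [179.9, 0.0, 105.0]
ft_force: [-2.6, -2.2, 10.8]
opening: 0.0273
```

servo_tool --deltas '[[[0,0,-0.3],[0,0,0],220],[[0,0,-0.6],[0,0,0],220],[[0,0,-1.0],[0,0,0],220],[[0,0,-1.0],[0,0,0],220]]'

```text
t: 11.47
tcp_pos: [0.5606, 0.0945, 0.1681]
ee_rot: [179.9, 0.0, 105.0]
ft_force: [2.2, -1.6, -9.0]
opening: 0.0276
```

servo_tool --deltas '[[[0,0,-0.3],[0,0,0],220],[[0,0,-0.6],[0,0,0],220],[[0,0,-0.85],[0,0,0],220],[[0,0,-0.85],[0,0,0],220],[[0,0,-0.85],[0,0,0],220]]'

```text
t: 11.88
tcp_pos: [0.5605, 0.0945, 0.176]
ee_rot: [179.9, 0.0, 105.0]
ft_force: [4.6, -3.3, -11.4]
opening: 0.0272
```

The force is −11.4 N after about 18 mm, as the spring should give. Now to the stop.

servo_tool --deltas '[[[0,0,-0.1],[0,0,0],220],[[0,0,-0.2],[0,0,0],220],[[0,0,-0.2],[0,0,0],220],[[0,0,-0.2],[0,0,0],220],[[0,0,-0.2],[0,0,0],220]]'

```text
t: 12.3
tcp_pos: [0.5606, 0.0945, 0.1779]
ee_rot: [179.9, 0.0, 105.0]
ft_force: [4.2, -3.3, -12.7]
opening: 0.0273
```

```bash
python3 -c "
from h import *
S=env.read_camera('side');s=env.read_state();print(s['tcp_pos'],s['opening'],s['ft_force'],s['wrist_torque']);C=cal('side')
cv2.imwrite('pics/v9.png',cv2.resize(S[120:230,200:310],(600,600),interpolation=2))
for P in((.5608,.0935,.15),(.5608,.0935,.17),(.5608,.0935,.155),(.5608,.0935,.125),(.5752,-.147,.154)):print(P,(proj(C,P)-[200,120])*600/110)"
```

```text
[0.56055486 0.09447827 0.177843  ] 0.027046956202264646 [  4.55796707  -2.98141194 -13.20571343] [-0.57356949 -0.75896173 -0.02786894]
(0.5608, 0.0935, 0.15) [160.93992928 143.51770607]
(0.5608, 0.0935, 0.17) [158.91156671 113.29140377]
(0.5608, 0.0935, 0.155) [160.43682152 136.02048275]
(0.5608, 0.0935, 0.125) [163.41656319 180.42406901]
(0.5752, -0.147, 0.154) [509.0332733  354.71689149]
```

View pics/v9.png

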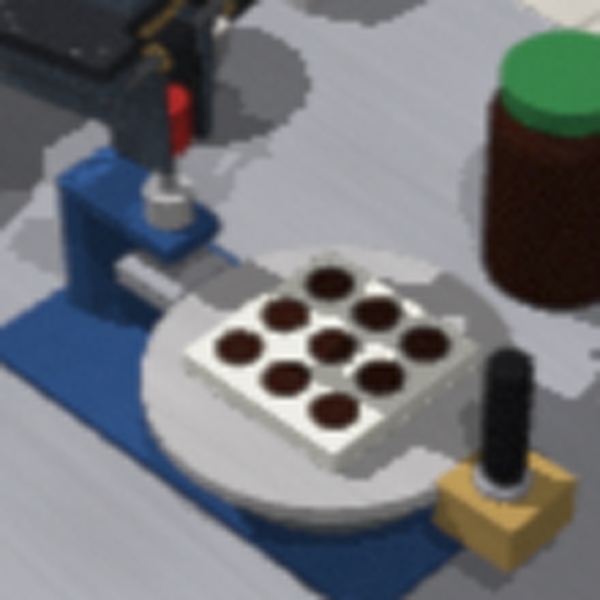

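The knob is well clear of the barrel, at about (178,120) in the crop and roughly 20 mm up, and the peg is unmoved. One small nudge to confirm the stop.

servo_tool --deltas '[[[0,0,-0.1],[0,0,0],220],[[0,0,-0.1],[0,0,0],220],[[0,0,-0.1],[0,0,0],220],[[0,0,-0.1],[0,0,0],220],[[0,0,-0.1],[0,0,0],220],[[0,0,-0.1],[0,0,0],220]]'

```text
t: 12.85
tcp_pos: [0.5605, 0.0945, 0.1787]
ee_rot: [179.9, 0.0, 105.0]
ft_force: [5.8, -2.5, -15.2]
opening: 0.0271
```

The force has risen to 15 N, above the spring's 12 N, so the stop is reached. A steadiness check, then hand in.

```bash
python3 -c "
from h import *
for i in range(3):
    S=env.read_camera('side');s=env.read_state();print(s['tcp_pos'].round(4),s['ft_force'].round(1),s['opening'])
T=S[120:230,200:310];h=cv2.cvtColor(T,cv2.COLOR_BGR2HSV).astype(int);m=((h[...,0]<8)|(h[...,0]>172))&(h[...,1]>140)&(h[...,2]>80);y,x=np.nonzero(m);print(y.min()+120,y.max()+120,'seated was 141..153')
print(env.finish_job())"
```

```text
[0.5605 0.0945 0.1787] [  6.2  -2.9 -15. ] 0.027409256134444122
[0.5605 0.0945 0.1787] [  5.4  -2.5 -13.8] 0.027547468882158574
[0.5605 0.0945 0.1787] [  6.1  -2.9 -14.6] 0.02701976434947865
135 147 seated was 141..153
the job is handed in; nothing more can be done
None
```

The turning peg is in the brass socket and let go, and the job was handed in with the red knob held up at its stop. It took about 13 of the 54 s. No verdict was reported, so what follows rests on my own checks.

- **Peg:** It went into the socket with no noticeable side force. After release the side view showed it upright with the collar on the brass face. Its top was within about 1 mm of where a fully home peg should be.
- **Plunger:** The gripper rose about 20 mm with the knob in a 45 N grip. In the side view the knob moved 6 px, which matches about 20 mm. The downward force was 14–15 N and steady, above the spring's 12 N, which suggests the stop was reached.
- **Turntable and bystanders:** The pictures showed no movement of the turntable, and I saw no bystander disturbed, though I did not measure either.
- **Checks that disagreed:** Before insertion, the wrist and side views differed by 2–3 mm on the tip's offset from the hole; I took a value between them. While holding the knob there is also about 6–7 N of steady side force, probably because the grip is about 1 mm off the knob's centre.

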